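# Tan the new bridge blanks under the lamp

### The job

Lay every new bridge blank that is on the bench flat in the well of the tanning tray, side by side and not on one another, then push the tray along the bench, apron last, in under the lamp until it is fully home against the stop at the back, and only then throw the lamp's toggle lever fully over to switch it on. Slide the tray, do not lift or tip it, and leave the other things on the bench where they are.

Things in the scene. Friction and masses are not known exactly. Their poses are not given: they have to be found in the camera images.
- tray: Loose plywood tray, 190 (x) by 164 (y) mm, 0.4 kg, too wide to grip. Origin: centre of its underside, z up. A board 12 mm thick: leading part (+x, goes into the lamp first) has a lipped well, trailing 54 mm is a bare apron 12 mm thick, edge at x = -95 mm. Slides when its edges are pushed with a few N; two open fingertips against an edge square it to the gripper.
- tray_well (a point): Centre of the tray's well on its floor: 27 mm ahead (+x) of the tray's origin, 12 mm above the bench. The well is 120 (x) by 148 (y) mm inside; its lip is 8 mm wide, rises 8 mm above the floor (20 mm above the bench) and its outer faces are flush with the tray's leading end and sides.
- lamp: Fixed lamp: low white box on two grey side walls, mouth at its -x end. Origin on the bench under its middle; the tray goes in along its +x. Walls 180 mm apart inside, x -78 to +72 mm; box underside 60, top 102 mm above the bench, x -81 to +75, 208 mm wide; face of the stop at x = +60. Two flared guides 22 mm tall before the mouth, to x = -113 mm, opening from 180 to about 216 mm.
- lamp_home (a point): Where the tray's origin is, on the bench, when the tray is fully home against the stop: 35 mm towards the mouth from the lamp's origin, on its middle line, axes as the lamp's. The tray's trailing edge is then at x = -130 mm of the lamp, so 49 mm of apron sticks out of the lamp box.
- switch (a joint): The lamp's toggle lever, rad: 0 to 0.1 off (leaning to the mouth, 0.5 rad from upright), 1.0 fully on (leaning to the back, 0.5 rad past upright). It turns about the lamp's y axis, stays where it is left, and a light push moves it.
- switch_tip (a point): Tip of the toggle lever (about 70 mm long) on top of the lamp. Pushing it in the lamp's +x direction turns the lamp on.
- blank1: Bridge blank of pale maple, lying flat: 12 mm thick (z), 38 mm from feet (-y edge) to crown (+y edge), 50 mm over the feet (x), 46 mm over the crown; 20 g; a 10 mm gap between the feet. Origin: mid-thickness, middle of its outline. Both faces alike. Grips well across the 38 mm. Two to four blanks are present.
- blank2: Bridge blank of pale maple, lying flat: 12 mm thick (z), 38 mm from feet (-y edge) to crown (+y edge), 50 mm over the feet (x), 46 mm over the crown; 20 g; a 10 mm gap between the feet. Origin: mid-thickness, middle of its outline. Both faces alike. Grips well across the 38 mm. Like blank1; may be absent.
- blank3: Bridge blank of pale maple, lying flat: 12 mm thick (z), 38 mm from feet (-y edge) to crown (+y edge), 50 mm over the feet (x), 46 mm over the crown; 20 g; a 10 mm gap between the feet. Origin: mid-thickness, middle of its outline. Both faces alike. Grips well across the 38 mm. Like blank1; may be absent.
- blank4: Bridge blank of pale maple, lying flat: 12 mm thick (z), 38 mm from feet (-y edge) to crown (+y edge), 50 mm over the feet (x), 46 mm over the crown; 20 g; a 10 mm gap between the feet. Origin: mid-thickness, middle of its outline. Both faces alike. Grips well across the 38 mm. Like blank1; may be absent.
- plane: Bystander: small brass finger plane, 50 mm long, 30 mm tall; origin at its underside. To be left alone.
- tailpiece: Bystander: black tailpiece lying flat, 105 mm long, 10 mm thick; origin at its underside. To be left alone.
- chinrest: Bystander: black round chin rest, about 95 mm across, 22 mm tall; origin at its underside. To be left alone.
- varnish: Bystander: amber varnish jar, 60 mm across, 85 mm tall; origin at its underside. To be left alone.
Mind the look-alikes: they are no part of the job. What is shaped like the blank1 but red is not meant.

How it is judged:
On the way, in this order (a step that is already met when the one before it is completed fails the run):
1. every blank present lies flat on the floor of the tray's well (x of blank1 in the frame of tray between -0.033 and 0.087 m and y of blank1 in the frame of tray between -0.074 and 0.074 m and z of blank1 in the frame of tray between 0.014 and 0.022 m and angle between the z axis of each of blank1, blank2, blank3, blank4 and the z axis of tray, either way round below 0.15 rad and x of blank2 in the frame of tray between -0.033 and 0.087 m and y of blank2 in the frame of tray between -0.074 and 0.074 m and z of blank2 in the frame of tray between 0.014 and 0.022 m and x of blank3 in the frame of tray between -0.033 and 0.087 m and y of blank3 in the frame of tray between -0.074 and 0.074 m and z of blank3 in the frame of tray between 0.014 and 0.022 m and x of blank4 in the frame of tray between -0.033 and 0.087 m and y of blank4 in the frame of tray between -0.074 and 0.074 m and z of blank4 in the frame of tray between 0.014 and 0.022 m), for 0.2 s.
2. the tray is home under the lamp with the blanks in it (all of step 1 and x of tray in the frame of lamp_home between -0.012 and 0.006 m and y of tray in the frame of lamp_home between -0.014 and 0.014 m and angle between the x axis of tray and the x axis of lamp, either way round below 0.12 rad and height (world z) of tray below 0.006 m), for 0.2 s.
3. the lever is thrown fully over (value of joint switch above 0.8 rad), for 0.2 s.
At the end, for the whole second after the job is handed in: Every blank present lies flat (within 0.15 rad) on the floor of the tray's well, the tray flat on the bench is within 12 mm of the stop, within 14 mm of the lamp's middle line and within 0.12 rad of square, all at rest, and the lever is past 0.8 of its 1.0 rad (all of step 2 and linear speed of each of tray, blank1, blank2, blank3, blank4 below 0.02 m/s and value of joint switch above 0.8 rad); the robot touches nothing.
It fails at once if the tray is lifted or tipped (25 mm off the bench or 0.25 rad) (height (world z) of tray above 0.025 m or angle between tray's own z axis and vertical above 0.25 rad).
It fails at once if a bystander is moved more than 30 mm (distance of any of plane, tailpiece, chinrest, varnish from where it was at the start of the episode above 0.03 m).
Of blank1, blank2, blank3, blank4 only 2 to 4 are there at a start; the rules pass over those that are not, and their reading is None.
At some moment in a run one of tray may be knocked a few centimetres aside while the robot is not near it.
Once in a run the grip may slacken for a moment while it holds something.
It also fails if it takes over 210 s, if anything falls off the work surface, if the arm or the gripper's body presses on something with over 40 N, if the wrist force passes 120 N, or if a joint passes its speed limit or range.

### The arm

A 6-joint arm with a two-finger parallel gripper is mounted at the origin on the work surface. World frame = base frame: x ahead of the robot, y to its left, z up, the work surface at z = 0. Lengths are in m, angles in rad, forces in N, time in s.
With the tool pointing down it reaches from about 0.25 to 0.725 m from the base axis. Payload 4 kg.
Tool frame: the origin (TCP) lies midway between the tips of the shut fingers; the grasp point (between the pads) lies 19 mm behind it; z points along the fingers, y is the line along which they close (so a half turn about z gives the same grasp; the last joint's range is limited). The gripper opens to 85 mm and grips with 20 to 120 N. Pads are 22 mm wide; open, the fingers measure 114 mm over their backs; the gripper's body (76 mm by 85 mm) begins 54 mm behind the grasp point. The pads swing forward as they close: fully open they stand 13 mm farther back than shut.
Start: joints at [1.295, 0.241, 0.005, 1.335, 0, 1.571], TCP at [0.136, 0.481, 0.231] pointing down, gripper open.
Joint ranges: [-2.72, 2.72], [-1.05, 1.87], [-1.09, 1.28], [-1.99, 2.15], [-1.42, 1.44], [-3.14, 3.14]. Speed limits (rad/s): [2.79, 2.79, 3.14, 3.14, 3.14, 3.14].

### API

Orientations are given as a rotation vector (axis times angle).
In Python, from cell import r, optics gives the robot as it stands.
- The arm moves only by the shell command python3 -m handwheel 'ROWS' [FORCE]. ROWS is JSON, a list of rows, each a list of 3 entries, a list of its own where there are three numbers: the shift along the world's x, y, z in units of 40 mm (1.0 is 40 mm), then the turn about the world's z in units of 8 degrees (1.0 is 8 degrees), then the finger opening in mm, from 0 to 85.4. In form: [[[tx, ty, tz], turn, gripper], ...]. A call has 1 to 10 rows; each row shifts and turns the commanded pose from where the row before left it; what a row does not reach is not made up. A row lasts 1/10 s, in which the tool goes at most 50 mm and 8.59 degrees, less where a joint would pass 70% of its speed; a pose out of reach is approached as far as the arm can. A call is refused whole if a number of a shift passes 1 or a number of a turn 1, either way. A call with a gripper value outside its range is refused whole. The fingers move at their own pace and stop on an object; FORCE is the grip in N (left out, the last holds). Time passes only in rows, so rows that do not move let the fingers close. It gives the time, the measured TCP pose, the force, the opening and the grip force at its end, in the units of the state.
- r.sense(): the state, without advancing time (a new reading comes with each control period).
- optics.read_camera(name): name is "side" or "top" or "wrist"; returns a dict with "img" (480x640x3 uint8, red, green, blue), "fx", "fy", "cx", "cy" (pixels), "R" (3x3) and "t" (3): a world point X has camera coordinates R X + t; the wrist camera has in their place "tool_from_camera" (4x4, takes a point from camera to tool coordinates, whose origin is the TCP and whose axes are the flange's). Camera axes: x right, y down, z forward; pixel columns grow to the right and rows downward; lengths in m; the calibration is good to about 2 mm. The wrist camera is an equidistant fisheye: a pixel r from the principal point sees the ray r / f radians off the axis. A picture is of the moment at which its call begins: read the wrist's pose just before it. There is no depth.
- r.close_job(): hands the job in; it is judged then, once.
The state is a dict: "clock": time; "qpos": joint angles; "dq": joint speeds; "tau": joint torques, N m; "eef_pos": TCP position; "orientation": TCP orientation; "contact_force": force on the tool from outside, world axes, zero at the start; "wrist_torque": the same for the moment, N m; "gripper_width": finger opening in m; "grip_force": force on a finger pad.
Only numpy, scipy, OpenCV 4.12 (cv2) and the standard library are available. Lean on these libraries where they do the work, as an engineer would, in place of code of your own. Each camera call takes 0.05 s, during which the arm holds its last target. There are 200 camera calls.

## Working session

There is one attempt and no reset: what is moved stays moved. The work goes in short steps, Python scripts to look and compute and a shell command to move; the robot and the scene stay as the last step left them, time stands still between calls to the robot, and variables do not carry over. Pictures are saved under pics/ and viewed, at most 14 in all, crops included, and the job is handed in when it is done.

```bash
mkdir -p pics; ls; python3 - <<'E'
from cell import r, optics
import cv2,numpy as np
s=r.sense();print({k:np.round(v,3).tolist() for k,v in s.items()})
for n in("top","side"):
    c=optics.read_camera(n);cv2.imwrite(f"pics/{n}0.png",c["img"][:,:,::-1]);print(n,c["fx"],c["fy"],c["cx"],c["cy"],np.round(c["R"],3).tolist(),np.round(c["t"],3).tolist())
E
```

```text
pics
{'clock': 0.0, 'qpos': [1.295, 0.241, 0.004, 1.335, -0.0, 1.571], 'dq': [0.0, -0.001, -0.001, 0.0, 0.001, 0.001], 'tau': [-0.001, -37.232, 25.241, 0.017, -0.0, -0.0], 'eef_pos': [0.136, 0.48, 0.23], 'orientation': [-0.432, -3.111, 0.003], 'contact_force': [0.237, -0.165, 0.285], 'wrist_torque': [0.028, -0.031, 0.008], 'grip_force': 0.0, 'gripper_width': 0.085}
top 435.3147324525198 435.3147324525198 316.4665725984231 240.27633755579643 [[0.004, -1.0, -0.003], [-0.985, -0.003, -0.172], [0.172, 0.004, -0.985]] [-0.046, 0.45, 1.127]
side 542.6884003079558 542.6884003079558 318.28077116800154 233.46365283552421 [[0.91, -0.415, -0.007], [-0.257, -0.55, -0.794], [0.326, 0.724, -0.607]] [-0.403, 0.184, 1.056]
```

View pics/top0.png

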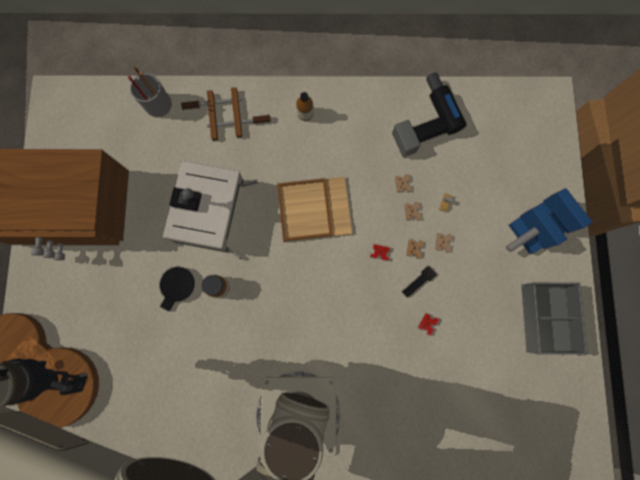

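View pics/side0.png

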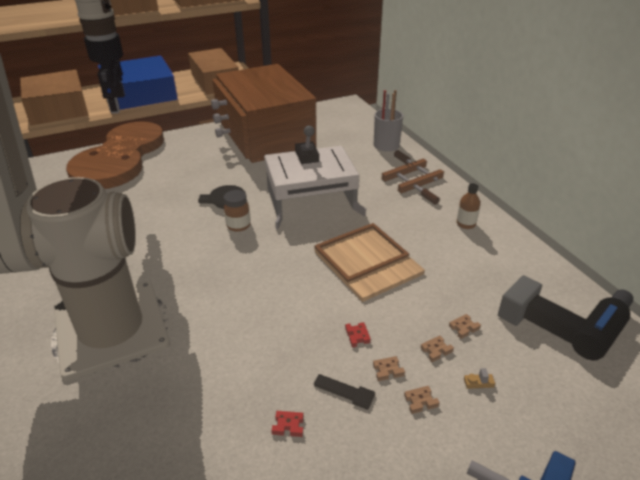

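The top picture shows four pale blanks at (403,184), (413,211), (416,248) and (444,242). The look-alikes are two red ones at (381,252) and (430,323), and the brass plane at (447,203). The tailpiece is at (420,282), the tray at (315,209) with its apron to the right, and the lamp at (203,205) with its mouth facing the tray. I choose the four pale ones and check them in a crop.

```bash
cat > h.py <<'E'
from cell import r, optics
import cv2,numpy as np
from scipy.spatial.transform import Rotation as Ro
def grab(n):
    s=r.sense(); return optics.read_camera(n),s
def w(c,u,v,z):
    "world point at height z seen at pixel u,v (top/side)"
    d=np.array([(u-c["cx"])/c["fx"],(v-c["cy"])/c["fy"],1]); R=np.array(c["R"]);o=-R.T@np.array(c["t"]);d=R.T@d
    return o+d*(z-o[2])/d[2]
def px(c,X):
    p=np.array(c["R"])@np.array(X)+c["t"]; return c["fx"]*p[0]/p[2]+c["cx"],c["fy"]*p[1]/p[2]+c["cy"]
def crop(c,f,x0,y0,x1,y1,k):
    cv2.imwrite(f,cv2.resize(c["img"][y0:y1,x0:x1,::-1],None,fx=k,fy=k,interpolation=cv2.INTER_CUBIC))
E
python3 - <<'E'
from h import *
c,_=grab("top")
crop(c,"pics/bl.png",360,165,470,265,7)
crop(c,"pics/tl.png",155,150,365,260,3.8)
E
```

```text
(no output)
```

View pics/bl.png

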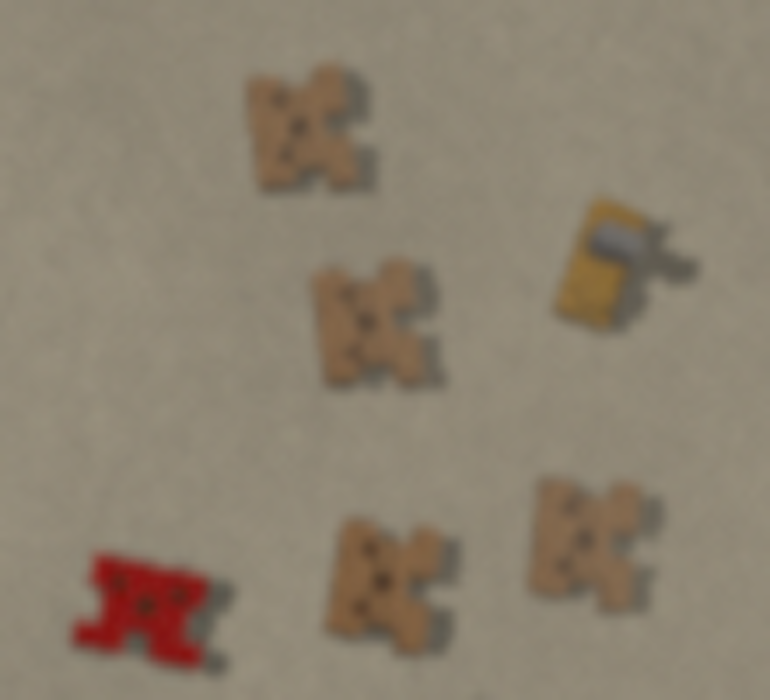

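View pics/tl.png

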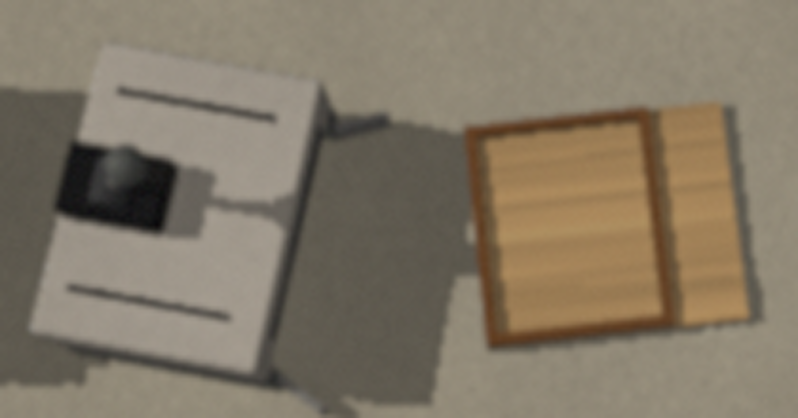

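The crop confirms four pale blanks with their crowns to the left (+y), at about (403,184), (413,211), (414,248) and (443,243). The red one is the look-alike. The second crop shows the tray with its lip at the left, and the lamp turned about 13° clockwise. Next I measure them.

```bash
python3 - <<'E'
from h import *
c,_=grab("top")
def W(p,k,o,z): return w(c,(p[0]+.5)/k-.5+o[0],(p[1]+.5)/k-.5+o[1],z)[:2]
for n,q in dict(B1=[(248,80),(262,190),(345,75),(362,185)],B2=[(313,272),(328,385),(412,262),(432,382)],B3=[(345,520),(326,632),(440,533),(422,652)],B4=[(538,480),(530,597),(640,490),(632,610)]).items():
    P=np.array([W(p,7,(360,165),.010) for p in q]); e=P[0]-P[1]+P[2]-P[3]
    print(n,P.mean(0).round(4),"crown dir deg",np.degrees(np.arctan2(e[1],e[0])).round(1)+90, "len",np.linalg.norm(P[0]-P[1]).round(3),np.linalg.norm(P[2]-P[3]).round(3),np.linalg.norm((P[0]+P[1]-P[2]-P[3])/2).round(3))
o=(155,150)
L=np.array([W((467,130),3.8,o,.02),W((492,347),3.8,o,.02)]);T=np.array([W((723,103),3.8,o,.012),W((748,320),3.8,o,.012)])
d=L.mean(0)-T.mean(0);print("tray",((L.mean(0)+T.mean(0))/2).round(4),"len",np.linalg.norm(d).round(3),"w",np.linalg.norm(L[0]-L[1]).round(3),np.linalg.norm(T[0]-T[1]).round(3),"yaw",np.degrees(np.arctan2(d[1],d[0])).round(1),np.degrees(np.arctan2(*(L[0]-L[1])[::-1])).round(1)+90)
M=np.array([W(p,3.8,o,.102) for p in[(320,84),(262,375)]]);B=np.array([W(p,3.8,o,.102) for p in[(103,45),(30,330)]])
d=B.mean(0)-M.mean(0);u=d/np.linalg.norm(d);C=(M.mean(0)+B.mean(0))/2+u*.003
print("lamp",C.round(4),"len",np.linalg.norm(d).round(3),"w",np.linalg.norm(M[0]-M[1]).round(3),np.linalg.norm(B[0]-B[1]).round(3),"yaw",np.degrees(np.arctan2(d[1],d[0])).round(1),np.degrees(np.arctan2(*(M[0]-M[1])[::-1])).round(1)+90,"home",(C-.035*u).round(4))
print("tip",W((122,165),3.8,o,.165))
E
```

```text
B1 [ 0.6174 -0.2873] crown dir deg 96.0 len 0.046 0.046 0.04
B2 [ 0.5381 -0.3114] crown dir deg 96.4 len 0.046 0.049 0.04
B3 [ 0.4342 -0.3125] crown dir deg 79.1 len 0.045 0.048 0.038
B4 [ 0.4503 -0.392 ] crown dir deg 83.6 len 0.047 0.048 0.04
tray [ 0.543  -0.0395] len 0.188 w 0.163 0.164 yaw 97.0 97.4
lamp [0.5333 0.2529] len 0.156 w 0.204 0.203 yaw 79.4 81.1 home [0.5269 0.2185]
tip [0.54339459 0.27040941]
```

```bash
python3 -m handwheel '[[[0.6,-0.96,0],0.27,60],[[0.6,-0.96,0],0.27,60],[[0.6,-0.96,0],0.27,60],[[0.6,-0.96,0],0.27,60],[[0.6,-0.96,0],0.27,60],[[0.6,-0.96,0],0.27,60],[[0.6,-0.96,0],0.27,60],[[0.6,-0.96,0],0.27,60],[[0.6,-0.96,0],0.27,60],[[0.6,-0.96,0],0.27,60]]' 30; python3 -m handwheel '[[[0.6,-0.96,0],0,60],[[0.6,-0.96,0],0,60],[[0.6,-0.96,0],0,60],[[0.6,-0.96,0],0,60],[[0.6,-0.96,0],0,60],[[0.6,-0.96,-0.2],0,60],[[0.6,-0.96,-0.3],0,60],[[0.6,-0.96,-0.3],0,60],[[0.6,-0.96,-0.3],0,60],[[0.6,-0.96,-0.3],0,60]]'; python3 -m handwheel '[[[0,0,0],0,60],[[0,0,0],0,60],[[0,0,0],0,60]]'
python3 - <<'E'
from h import *
c,s=grab("wrist");cv2.imwrite("pics/w1.png",c["img"][:,:,::-1])
print(s["eef_pos"],np.degrees(np.arctan2(*Ro.from_rotvec(s["orientation"]).as_matrix()[[1,0],1])),c["fx"],c["cx"],c["cy"],np.round(c["tool_from_camera"],3).tolist())
E
```

```text
clock: 1.2
eef_pos: [0.3767, 0.0954, 0.2314]
orientation: [-0.161, 3.137, 0.0]
contact_force: [1.2, 1.1, 0.3]
gripper_width: 0.0601
grip_force: 0.0
clock: 2.2
eef_pos: [0.6167, -0.2885, 0.1743]
orientation: [0.158, -3.137, -0.001]
contact_force: [0.8, 0.6, 0.6]
gripper_width: 0.06
grip_force: 0.0
clock: 2.5
eef_pos: [0.6159, -0.2861, 0.1758]
orientation: [-0.16, 3.138, 0.001]
contact_force: [-0.1, 0.4, 0.7]
gripper_width: 0.0599
grip_force: 0.0
[ 0.6158919  -0.28608772  0.17576283] 95.83023858537844 371.64829954431775 319.0563797703461 240.3273136271396 [[-0.001, -0.95, -0.312, 0.08], [1.0, -0.0, -0.002, -0.001], [0.001, -0.312, 0.95, -0.142], [0.0, 0.0, 0.0, 1.0]]
```

View pics/w1.png

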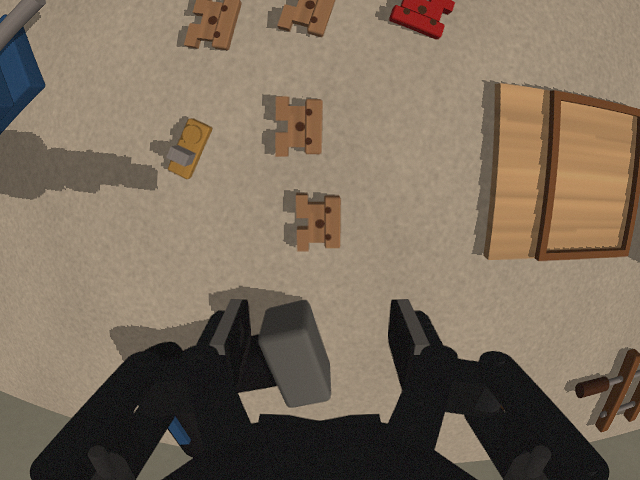

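The wrist picture shows B1 at (318,221) and B2 at (298,126), with the plane at (190,148). The tray's apron edge is at (490,170), and the drill body is behind the fingers.

```bash
cat >> h.py <<'E'
def ww(c,s,u,v,z):
    "world point at height z from wrist fisheye pixel"
    a=np.array([u-c["cx"],v-c["cy"]])/c["fx"];t=np.linalg.norm(a);d=np.r_[a/t*np.sin(t),np.cos(t)]
    T=np.array(c["tool_from_camera"]);Q=Ro.from_rotvec(s["orientation"]).as_matrix()
    o=Q@T[:3,3]+s["eef_pos"];d=Q@T[:3,:3]@d
    return o+d*(z-o[2])/d[2]
def yaw(s): return np.degrees(np.arctan2(*Ro.from_rotvec(s["orientation"]).as_matrix()[[1,0],1]))
E
python3 - <<'E'
from h import *
c,s=grab("wrist")
for n,p,z in[("B1",(318,221),.01),("crown",(341,221),.012),("feet",(295,220),.012),("B2",(298,126),.01),("apron",(488,259),.012),("apron2",(498,83),.012)]: print(n,ww(c,s,*p,z).round(4))
E
```

```text
B1 [ 0.6203 -0.2878  0.01  ]
crown [ 0.6177 -0.2682  0.012 ]
feet [ 0.6208 -0.3075  0.012 ]
B2 [ 0.5413 -0.3122  0.01  ]
apron [ 0.6392 -0.1233  0.012 ]
apron2 [ 0.4777 -0.1449  0.012 ]
```

```bash
python3 -m handwheel '[[[0.08,-0.03,-0.9],0,60],[[0,0,-0.9],0,60],[[0,0,-0.9],0,60],[[0,0,-0.8],0,60],[[0,0,-0.5],0,60],[[0,0,-0.2],0,60],[[0,0,-0.16],0,60],[[0,0,0],0,60],[[0,0,0],0,60]]'; python3 -m handwheel '[[[0,0,0],0,20],[[0,0,0],0,20],[[0,0,0],0,20],[[0,0,0],0,20],[[0,0,0],0,20],[[0,0,0],0,20]]' 30
```

```text
clock: 3.5
eef_pos: [0.6205, -0.2884, 0.0029]
orientation: [-0.159, 3.135, -0.002]
contact_force: [0.4, -0.1, -0.6]
gripper_width: 0.0602
grip_force: 0.0
clock: 4.1
eef_pos: [0.6203, -0.2885, 0.0025]
orientation: [-0.159, 3.135, -0.002]
contact_force: [-1.5, 0.4, 6.1]
gripper_width: 0.0368
grip_force: 30.6
```

```bash
python3 -m handwheel '[[[0,0,0.5],0,20],[[0,0,0.9],0,20],[[0,0,0.8],0,20],[[0,0,0.3],-1,20],[[-0.12,0.77,0],-1,20],[[-0.12,0.77,0],-1,20],[[-0.12,0.77,0],-1,20],[[-0.12,0.77,0],-1,20],[[-0.12,0.77,0],-1,20],[[-0.12,0.77,0],-1,20]]'; python3 -m handwheel '[[[-0.12,0.77,0],-1,20],[[-0.12,0.77,0],-1,20],[[-0.12,0.77,0],-1,20],[[-0.12,0.77,0],-1,20],[[0,0,0],0,20],[[0,0,0],0,20],[[0,0,0],0,20]]'
python3 - <<'E'
from h import *
c,s=grab("wrist");cv2.imwrite("pics/w2.png",c["img"][:,:,::-1])
print(s["eef_pos"],yaw(s),s["gripper_width"],s["grip_force"])
E
```

```text
clock: 5.1
eef_pos: [0.5901, -0.1022, 0.1008]
orientation: [-1.341, -2.841, 0.0]
contact_force: [-0.0, 0.4, 0.1]
gripper_width: 0.0368
grip_force: 30.2
clock: 5.8
eef_pos: [0.5715, 0.0192, 0.1009]
orientation: [2.065, 2.367, -0.0]
contact_force: [-0.2, 0.7, 0.3]
gripper_width: 0.0371
grip_force: 20.5
[0.57149584 0.01919505 0.10085659] 7.8067217833427955 0.03710000824804431 20.454305559396744
```

View pics/w2.png

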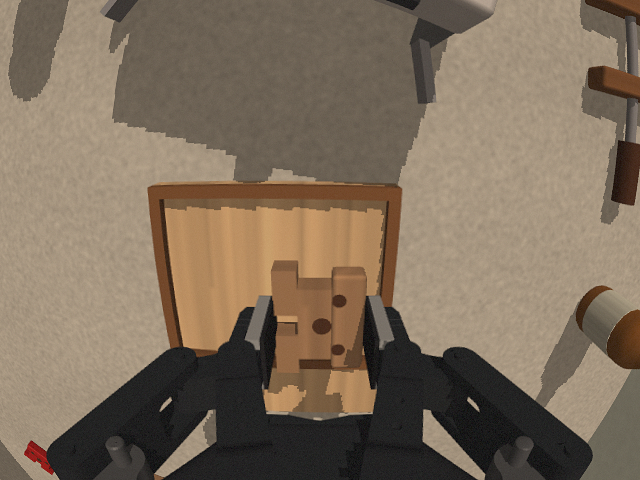

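B1 is held square between the pads at (320,320), above the well. I set it down.

```bash
python3 -m handwheel '[[[-0.04,0,-0.8],0,20],[[0,0,-0.7],0,20],[[0,0,-0.4],0,20],[[0,0,-0.2],0,20],[[0,0,-0.03],0,20],[[0,0,0],0,20],[[0,0,0],0,20]]'; python3 -m handwheel '[[[0,0,0],0,47],[[0,0,0],0,47],[[0,0,0],0,47],[[0,0,0.4],0,47],[[0,0,0.8],0,47],[[0,0,0.9],0,47],[[0,0,0.4],0,60]]'
python3 - <<'E'
from h import *
c,s=grab("wrist");cv2.imwrite("pics/w3.png",c["img"][:,:,::-1])
print(s["eef_pos"],yaw(s),s["gripper_width"],s["grip_force"])
E
```

```text
clock: 6.55
eef_pos: [0.5706, 0.0196, 0.0166]
orientation: [2.065, 2.366, 0.002]
contact_force: [0.2, 0.6, 0.3]
gripper_width: 0.0362
grip_force: 34.2
clock: 7.25
eef_pos: [0.5716, 0.0201, 0.1194]
orientation: [2.062, 2.365, 0.006]
contact_force: [0.8, 0.0, -0.1]
gripper_width: 0.0591
grip_force: 0.0
[0.57162518 0.02005184 0.11936414] 7.808735319272008 0.05910768641248382 0.0
```

View pics/w3.png

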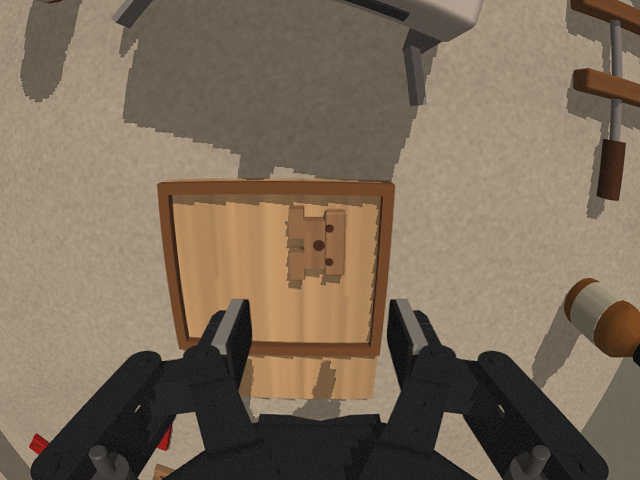

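B1 lies flat in the front right of the well, around (318,243), clear of the lip. Next B2.

```bash
python3 -m handwheel '[[[-0.07,-0.755,0],1,60],[[-0.07,-0.755,0],1,60],[[-0.07,-0.755,0],1,60],[[-0.07,-0.755,0],1,60],[[-0.07,-0.755,0],1,60],[[-0.07,-0.755,0],1,60],[[-0.07,-0.755,0],1,60],[[-0.07,-0.755,0],1,60],[[-0.07,-0.755,0],1,60],[[-0.07,-0.755,0],1,60]]'; python3 -m handwheel '[[[-0.07,-0.755,0],1,60],[[0,0,0],0,60],[[0,0,0],0,60],[[0,0,0],0,60]]'
python3 - <<'E'
from h import *
c,s=grab("wrist");crop(c,"pics/w4.png",200,60,440,240,3.3)
print(s["eef_pos"],yaw(s))
E
```

```text
clock: 8.3
eef_pos: [0.5411, -0.283, 0.1148]
orientation: [-0.051, -3.14, -0.001]
contact_force: [0.1, 0.7, 1.0]
gripper_width: 0.06
grip_force: 0.0
clock: 8.7
eef_pos: [0.5387, -0.3113, 0.115]
orientation: [0.159, -3.137, -0.002]
contact_force: [-0.7, -0.7, 0.1]
gripper_width: 0.06
grip_force: 0.0
[ 0.53868124 -0.31131341  0.11504054] 95.79028003670477
```

View pics/w4.png

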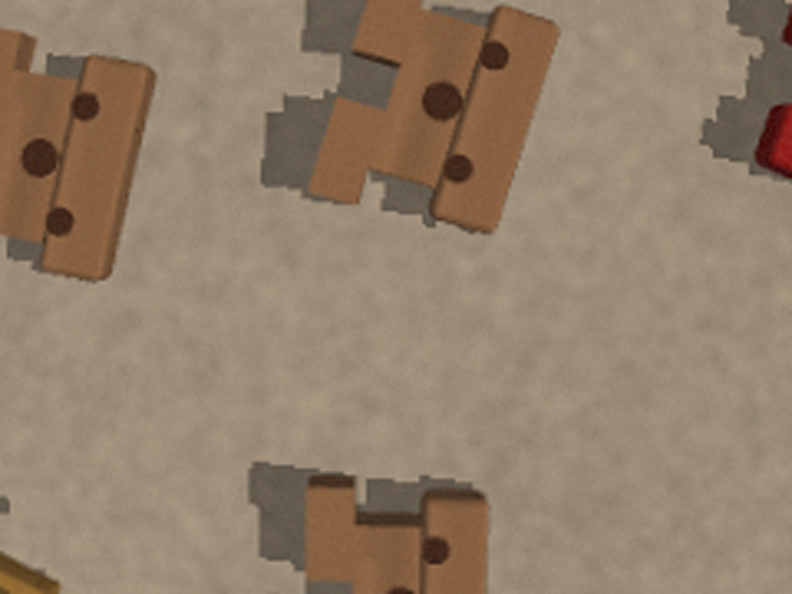

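B2 sits centred between the fingers, with crop edges at x=306 and 488 (mid pixel 320). I grip it.

```bash
python3 -m handwheel '[[[0.04,0,-0.9],0,60],[[0,0,-0.8],0,60],[[0,0,-0.6],0,60],[[0,0,-0.3],0,60],[[0,0,-0.15],0,60],[[0,0,0],0,60],[[0,0,0],0,60]]'; python3 -m handwheel '[[[0,0,0],0,20],[[0,0,0],0,20],[[0,0,0],0,20],[[0,0,0],0,20],[[0,0,0],0,20],[[0,0,0.1],0,20],[[0,0,0.8],0,20],[[0,0,0.9],0,20],[[0,0,0.7],0,20],[[0,0,0],0,20]]' 40
```

```text
clock: 9.45
eef_pos: [0.5416, -0.3126, 0.0071]
orientation: [-0.159, 3.136, -0.002]
contact_force: [0.5, -0.7, 0.3]
gripper_width: 0.0602
grip_force: 0.0
clock: 10.45
eef_pos: [0.5434, -0.3142, 0.1112]
orientation: [-0.158, 3.13, -0.009]
contact_force: [0.6, 0.0, 0.4]
gripper_width: 0.036
grip_force: 40.0
```

```bash
python3 -m handwheel '[[[-0.09,0.737,0],-1,20],[[-0.09,0.737,0],-1,20],[[-0.09,0.737,0],-1,20],[[-0.09,0.737,0],-1,20],[[-0.09,0.737,0],-1,20],[[-0.09,0.737,0],-1,20],[[-0.09,0.737,0],-1,20],[[-0.09,0.737,0],-1,20],[[-0.09,0.737,0],-1,20],[[-0.09,0.737,0],-1,20]]'; python3 -m handwheel '[[[-0.09,0.737,0],-1,20],[[0,0,0],0,20],[[0,0,0],0,20],[[0,0,0],0,20]]'
python3 - <<'E'
from h import *
c,s=grab("top");crop(c,"pics/t5.png",155,150,465,260,2.58)
print(s["eef_pos"],yaw(s),s["gripper_width"],s["grip_force"])
E
```

```text
clock: 11.45
eef_pos: [0.5036, -0.0164, 0.105]
orientation: [-1.902, -2.499, 0.001]
contact_force: [0.9, 1.2, 0.2]
gripper_width: 0.0357
grip_force: 40.0
clock: 11.85
eef_pos: [0.5009, 0.0113, 0.1054]
orientation: [2.065, 2.368, -0.001]
contact_force: [0.2, 0.7, -0.4]
gripper_width: 0.0355
grip_force: 40.0
[0.50087522 0.01127837 0.10540711] 7.8174846700615594 0.03547985546574639 40.046507120132446
```

View pics/t5.png

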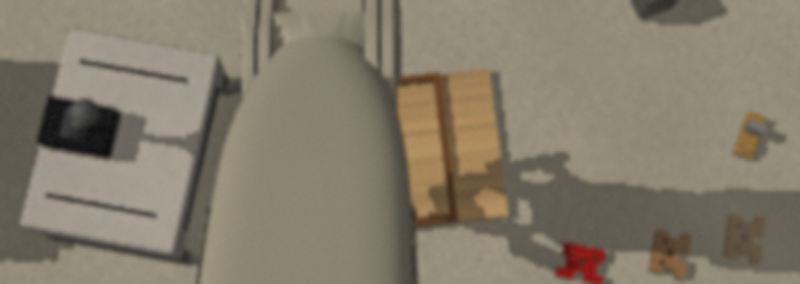

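The tray is unmoved: its trailing edge is still from (345,178) to (352,234). I set B2 down.

```bash
python3 -m handwheel '[[[0.04,0,-0.8],0,20],[[0,0,-0.7],0,20],[[0,0,-0.4],0,20],[[0,0,-0.22],0,20],[[0,0,-0.05],0,20],[[0,0,0],0,20],[[0,0,0],0,20]]'; python3 -m handwheel '[[[0,0,0],0,47],[[0,0,0],0,47],[[0,0,0],0,47],[[0,0,0.4],0,47],[[0,0,0.8],0,47],[[0,0,0.9],0,47],[[0,0,0.4],0,60],[[0,0,0],0,60],[[0,0,0],0,60]]'
python3 - <<'E'
from h import *
c,s=grab("wrist");crop(c,"pics/w6.png",120,140,480,380,2)
print(s["eef_pos"],yaw(s),s["gripper_width"],s["grip_force"])
E
```

```text
clock: 12.6
eef_pos: [0.503, 0.0112, 0.0195]
orientation: [2.066, 2.366, 0.001]
contact_force: [-1.4, -0.5, 1.8]
gripper_width: 0.036
grip_force: 42.8
clock: 13.5
eef_pos: [0.5025, 0.012, 0.1187]
orientation: [2.065, 2.367, 0.0]
contact_force: [-0.3, -0.2, -0.3]
gripper_width: 0.0601
grip_force: 0.0
[0.50247925 0.01201545 0.11867119] 7.803606000718903 0.060106301423498515 0.0
```

View pics/w6.png

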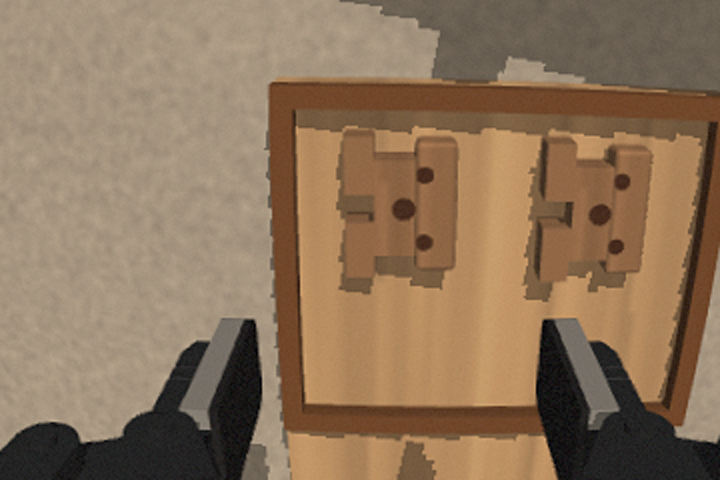

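Both blanks lie flat and apart in the front of the well, at crop positions (400,205) and (598,208). Next B3.

```bash
python3 -m handwheel '[[[-0.17,-0.81,0],0.89,60],[[-0.17,-0.81,0],0.89,60],[[-0.17,-0.81,0],0.89,60],[[-0.17,-0.81,0],0.89,60],[[-0.17,-0.81,0],0.89,60],[[-0.17,-0.81,0],0.89,60],[[-0.17,-0.81,0],0.89,60],[[-0.17,-0.81,0],0.89,60],[[-0.17,-0.81,0],0.89,60],[[-0.17,-0.81,0],0.89,60]]'; python3 -m handwheel '[[[0,0,0],0,60],[[0,0,0],0,60],[[0,0,0],0,60]]'
python3 - <<'E'
from h import *
c,s=grab("wrist");crop(c,"pics/w7.png",160,120,480,360,2.4)
print(s["eef_pos"],yaw(s))
E
```

```text
clock: 14.55
eef_pos: [0.4331, -0.3125, 0.1168]
orientation: [-0.293, -3.125, -0.003]
contact_force: [0.6, -0.7, -0.5]
gripper_width: 0.06
grip_force: 0.0
clock: 14.85
eef_pos: [0.4339, -0.3108, 0.1177]
orientation: [-0.301, -3.125, -0.003]
contact_force: [-0.4, -0.8, 0.5]
gripper_width: 0.0597
grip_force: 0.0
[ 0.43394102 -0.31081674  0.11767901] 78.9911607429217
```

View pics/w7.png

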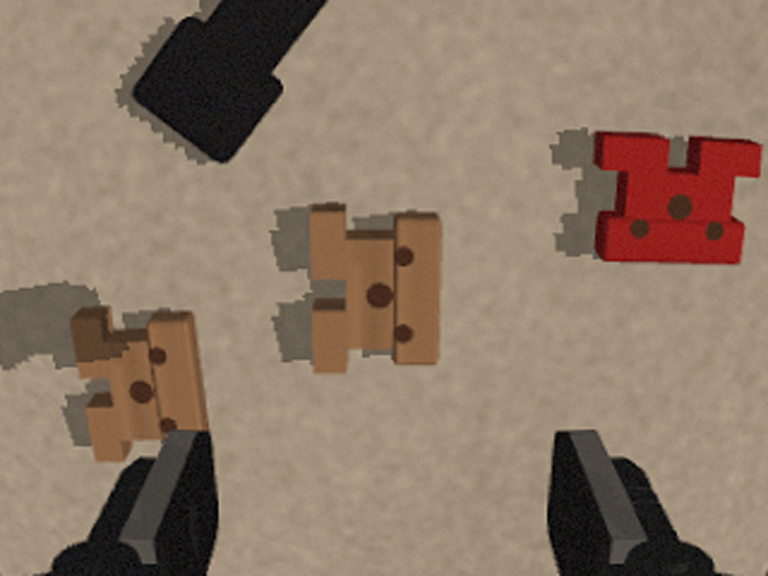

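B3 is at crop (376,288), square to the tool. B4 is at (140,388), with its crown edge near x=200. I check the offsets.

```bash
python3 - <<'E'
from h import *
c,s=grab("wrist")
f=lambda x,y,z: ww(c,s,(x+.5)/2.4-.5+160,(y+.5)/2.4-.5+120,z).round(4)
print("B3",sum(f(*p,.012) for p in[(441,213),(438,362),(312,208),(314,372)])/4,"B4 crown",f(193,312,.012),f(206,432,.012),"feet",f(72,320,.012),f(95,460,.012))
E
```

```text
B3 [ 0.435625 -0.313975  0.012   ] B4 crown [ 0.4316 -0.3692  0.012 ] [ 0.4714 -0.376   0.012 ] feet [ 0.4269 -0.4082  0.012 ] [ 0.4754 -0.4163  0.012 ]
```

```bash
python3 -m handwheel '[[[0.04,-0.06,-0.9],0,54],[[0,0,-0.8],0,54],[[0,0,-0.6],0,54],[[0,0,-0.3],0,54],[[0,0,-0.19],0,54],[[0,0,0],0,54],[[0,0,0],0,54]]'; python3 -m handwheel '[[[0,0,0],0,20],[[0,0,0],0,20],[[0,0,0],0,20],[[0,0,0],0,20],[[0,0,0],0,20],[[0,0,0.1],0,20],[[0,0,0.8],0,20],[[0,0,0.9],0,20],[[0,0,0.7],0,20],[[0,0,0],0,20]]' 40
```

```text
clock: 15.65
eef_pos: [0.437, -0.3148, 0.0083]
orientation: [0.3, 3.126, -0.001]
contact_force: [-0.4, 0.8, 0.5]
gripper_width: 0.054
grip_force: 0.0
clock: 16.65
eef_pos: [0.439, -0.3167, 0.1124]
orientation: [0.301, 3.119, -0.008]
contact_force: [0.0, -0.7, -0.8]
gripper_width: 0.0345
grip_force: 39.8
```

```bash
python3 -m handwheel '[[[0.35,0.7,0],-0.89,20],[[0.35,0.7,0],-0.89,20],[[0.35,0.7,0],-0.89,20],[[0.35,0.7,0],-0.89,20],[[0.35,0.7,0],-0.89,20],[[0.35,0.7,0],-0.89,20],[[0.35,0.7,0],-0.89,20],[[0.35,0.7,0],-0.89,20],[[0.35,0.7,0],-0.89,20],[[0.35,0.7,0],-0.89,20]]'; python3 -m handwheel '[[[0,0,0],0,20],[[0,0,0],0,20],[[0,0,0],0,20]]'
python3 - <<'E'
from h import *
c,s=grab("wrist");cv2.imwrite("pics/w8.png",c["img"][:,:,::-1])
print(s["eef_pos"],yaw(s),s["gripper_width"],s["grip_force"])
E
```

```text
clock: 17.65
eef_pos: [0.5761, -0.0333, 0.1067]
orientation: [-2.071, -2.361, 0.001]
contact_force: [0.7, 0.2, -0.6]
gripper_width: 0.0346
grip_force: 39.8
clock: 17.95
eef_pos: [0.5754, -0.0351, 0.1068]
orientation: [-2.065, -2.367, 0.002]
contact_force: [-1.0, -0.2, -1.0]
gripper_width: 0.0344
grip_force: 39.9
[ 0.57536369 -0.03510543  0.10678846] 7.797058637663793 0.034390165216559784 39.863461554050446
```

View pics/w8.png

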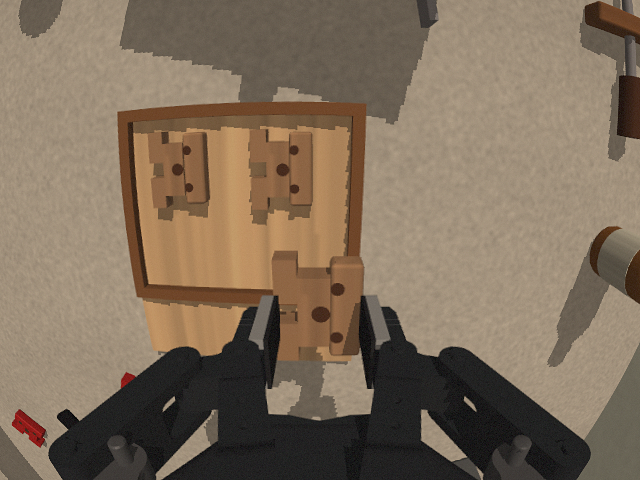

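B3 is held square. The two placed blanks are at (180,170) and (282,170), and the well's rear lip is at y≈290. I check the slot numerically.

```bash
python3 - <<'E'
from h import *
c,s=grab("wrist")
for n,p,z in[("B1 rear",(300,206),.024),("B1 crown",(313,170),.024),("B1 feet",(250,170),.024),("rear lip in",(230,288),.02),("lipR in",(351,200),.02),("lead lip L",(119,112),.02),("lead lip R",(366,104),.02),("apronL",(155,353),.012)]: print(n,ww(c,s,*p,z).round(4))
E
```

```text
B1 rear [ 0.5597 -0.0098  0.024 ]
B1 crown [0.5648 0.0136 0.024 ]
B1 feet [0.5263 0.0089 0.024 ]
rear lip in [ 0.5178 -0.0748  0.02  ]
lipR in [ 0.591  -0.0025  0.02  ]
lead lip L [0.4302 0.0397 0.02  ]
lead lip R [0.5912 0.0584 0.02  ]
apronL [ 0.452  -0.1516  0.012 ]
```

The tray has been knocked about 25 mm toward −x. Its new origin is about (0.5217, −0.0465) with yaw 96.6°, and the blanks rode along in it. I adjust the slot and place B3.

```bash
python3 -m handwheel '[[[-0.28,-0.1,0],-0.15,20],[[-0.28,-0.1,0],0,20],[[0,0,-0.8],0,20],[[0,0,-0.7],0,20],[[0,0,-0.4],0,20],[[0,0,-0.22],0,20],[[0,0,-0.05],0,20],[[0,0,0],0,20],[[0,0,0],0,20]]'; python3 -m handwheel '[[[0,0,0],0,46],[[0,0,0],0,46],[[0,0,0],0,46],[[0,0,0.4],0,46],[[0,0,0.8],0,46],[[0,0,0.9],0,46],[[0,0,0.4],0,60],[[-0.8,-0.3,0],0,60],[[-0.8,-0.3,0],0,60],[[0,0,0],0,60]]'
python3 - <<'E'
from h import *
c,s=grab("wrist");cv2.imwrite("pics/w9.png",c["img"][:,:,::-1])
print(s["eef_pos"],yaw(s),s["gripper_width"],s["grip_force"])
E
```

```text
clock: 18.95
eef_pos: [0.5543, -0.043, 0.0212]
orientation: [2.09, 2.344, 0.001]
contact_force: [-0.1, -0.1, -1.2]
gripper_width: 0.0349
grip_force: 45.5
clock: 19.95
eef_pos: [0.485, -0.067, 0.12]
orientation: [-2.089, -2.341, 0.005]
contact_force: [0.6, 0.9, -0.8]
gripper_width: 0.0602
grip_force: 0.0
[ 0.48499454 -0.06702171  0.11999801] 6.497548999863074 0.060169741899233846 0.0
```

View pics/w9.png

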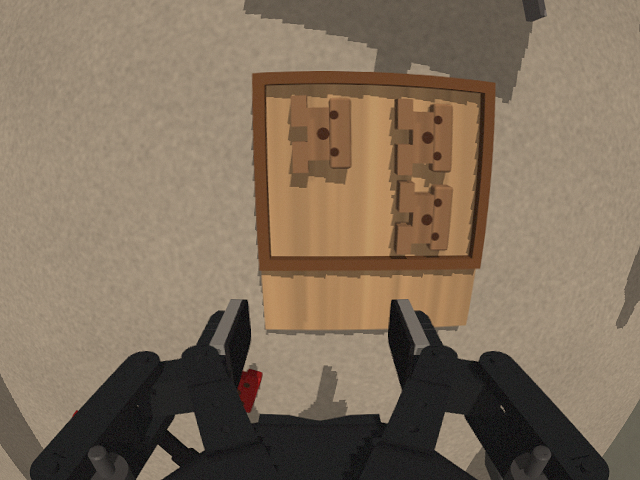

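The picture shows three blanks flat in the well, at (320,132), (424,137) and (424,217). The free slot is near (320,215).

```bash
python3 - <<'E'
from h import *
c,s=grab("wrist")
for n,p,z in[("leadL",(253,73),.02),("leadR",(495,85),.02),("trL",(266,332),.012),("trR",(466,325),.012),("B2 c",(321,133),.02),("B2 rear",(340,168),.024),("B3 c",(424,218),.02),("B3 feet",(398,225),.024),("B3 front",(440,186),.024),("lip rear in",(330,257),.013),("lipL in",(269,220),.013)]: print(n,ww(c,s,*p,z).round(4))
E
```

```text
leadL [0.4325 0.0403 0.02  ]
leadR [0.5949 0.0577 0.02  ]
trL [ 0.4544 -0.1515  0.012 ]
trR [ 0.6175 -0.13    0.012 ]
B2 c [0.4806 0.0049 0.02  ]
B2 rear [ 0.4953 -0.016   0.024 ]
B3 c [ 0.558  -0.0432  0.02  ]
B3 feet [ 0.5393 -0.0494  0.024 ]
B3 front [ 0.5639 -0.0188  0.024 ]
lip rear in [ 0.497  -0.0816  0.013 ]
lipL in [ 0.4513 -0.059   0.013 ]
```

```bash
python3 -m handwheel '[[[-0.085,-0.81,0],0.93,60],[[-0.085,-0.81,0],0.93,60],[[-0.085,-0.81,0],0.93,60],[[-0.085,-0.81,0],0.93,60],[[-0.085,-0.81,0],0.93,60],[[-0.085,-0.81,0],0.93,60],[[-0.085,-0.81,0],0.93,60],[[-0.085,-0.81,0],0.93,60],[[-0.085,-0.81,0],0.93,60],[[-0.085,-0.81,0],0.93,60]]'; python3 -m handwheel '[[[0,0,0],0,60],[[0,0,0],0,60],[[0,0,0],0,60]]'
python3 - <<'E'
from h import *
c,s=grab("wrist");print(s["eef_pos"],yaw(s))
h=cv2.cvtColor(c["img"],cv2.COLOR_RGB2HSV)
m=cv2.inRange(h,(5,90,70),(20,200,255));m[320:]=0
n,_,st,ce=cv2.connectedComponentsWithStats(cv2.morphologyEx(m,cv2.MORPH_CLOSE,np.ones((9,9))))
for i in range(1,n):
    if st[i,4]>200: print(st[i],ce[i].round(1),ww(c,s,*ce[i],.010).round(4))
E
```

```text
clock: 21.05
eef_pos: [0.4569, -0.3922, 0.1204]
orientation: [0.237, 3.131, -0.001]
contact_force: [0.6, 0.1, 0.4]
gripper_width: 0.0598
grip_force: 0.0
clock: 21.35
eef_pos: [0.4563, -0.3896, 0.1201]
orientation: [-0.246, -3.132, -0.001]
contact_force: [0.1, 0.9, -1.2]
gripper_width: 0.0603
grip_force: 0.0
[ 0.45631335 -0.38962838  0.12012643] 81.0149244337754
[ 590  172   50  148 6535] [616.4 249.3] [ 0.5111 -0.1198  0.01  ]
[ 286  197   55   71 3212] [313.5 231.8] [ 0.4521 -0.3941  0.01  ]
```

```bash
python3 -m handwheel '[[[-0.1,-0.09,-0.9],0,60],[[0,0,-0.8],0,60],[[0,0,-0.6],0,60],[[0,0,-0.3],0,60],[[0,0,-0.25],0,60],[[0,0,0],0,60],[[0,0,0],0,60]]'; python3 -m handwheel '[[[0,0,0],0,20],[[0,0,0],0,20],[[0,0,0],0,20],[[0,0,0],0,20],[[0,0,0],0,20],[[0,0,0.1],0,20],[[0,0,0.8],0,20],[[0,0,0.9],0,20],[[0,0,0.8],0,20],[[0,0,0],0,20]]' 40
```

```text
clock: 22.1
eef_pos: [0.4526, -0.3944, 0.0075]
orientation: [0.246, 3.131, -0.002]
contact_force: [-0.1, -0.5, 0.4]
gripper_width: 0.0598
grip_force: 0.0
clock: 23.1
eef_pos: [0.4545, -0.3967, 0.1164]
orientation: [0.246, 3.123, -0.01]
contact_force: [0.4, -0.4, 0.1]
gripper_width: 0.0353
grip_force: 40.0
```

```bash
python3 -m handwheel '[[[0.1,0.86,0],-0.93,20],[[0.1,0.86,0],-0.93,20],[[0.1,0.86,0],-0.93,20],[[0.1,0.86,0],-0.93,20],[[0.1,0.86,0],-0.93,20],[[0.1,0.86,0],-0.93,20],[[0.1,0.86,0],-0.93,20],[[0.1,0.86,0],-0.93,20],[[0.1,0.86,0],-0.93,20],[[0.1,0.86,0],-0.93,20]]'; python3 -m handwheel '[[[0,0,0],0,20],[[0,0,0],0,20],[[0,0,0],0,20]]'
cat > lip.py <<'E'
from h import *
def lip(f=None):
    c,s=grab("wrist");h=cv2.cvtColor(c["img"],cv2.COLOR_RGB2HSV)
    m=cv2.inRange(h,(3,140,40),(14,255,135));m[330:]=0
    n,l,st,ce=cv2.connectedComponentsWithStats(m);i=1+np.argmax(st[1:,4]);y,x=np.where(l==i)
    for k in(np.argmin(x+y),np.argmax(x-y)): print("lead",x[k],y[k],ww(c,s,x[k],y[k],.02).round(4))
    print(st[i],s["eef_pos"].round(4),yaw(s),s["gripper_width"],s["grip_force"])
    if f:cv2.imwrite(f,c["img"][:,:,::-1])
E
python3 -c "from lip import *;lip('pics/w10.png')"
```

```text
clock: 24.1
eef_pos: [0.4913, -0.0487, 0.1101]
orientation: [-2.096, -2.339, 0.001]
contact_force: [0.7, 0.4, 0.1]
gripper_width: 0.0353
grip_force: 40.0
clock: 24.4
eef_pos: [0.4915, -0.0507, 0.1102]
orientation: [-2.09, -2.346, 0.001]
contact_force: [-0.1, 0.1, -0.3]
gripper_width: 0.0352
grip_force: 40.0
lead 236 96 [0.4289 0.0397 0.02  ]
lead 488 103 [0.5901 0.0586 0.02  ]
[ 236   94  253  202 9126] [ 0.4915 -0.0507  0.1102] 6.601748949567745 0.03518640793457831 39.98718559741974
```

```bash
python3 -m handwheel '[[[0,0,-0.8],0,20],[[0,0,-0.7],0,20],[[0,0,-0.4],0,20],[[0,0,-0.25],0,20],[[0,0,-0.1],0,20],[[0,0,0],0,20],[[0,0,0],0,20]]'; python3 -m handwheel '[[[0,0,0],0,46],[[0,0,0],0,46],[[0,0,0],0,46],[[0,0,0.4],0,46],[[0,0,0.8],0,46],[[0,0,0.9],0,46],[[0,0,0.4],0,60],[[0,-0.9,0.3],0,60],[[0,-0.9,0.3],0,60],[[0,0,0],0,60]]'
python3 - <<'E'
from h import *
c,s=grab("wrist");print(s["eef_pos"],yaw(s))
h=cv2.cvtColor(c["img"],cv2.COLOR_RGB2HSV);cv2.imwrite("pics/w11.png",c["img"][:,:,::-1])
m=cv2.inRange(h,(0,0,0),(20,255,75))
n,_,st,ce=cv2.connectedComponentsWithStats(m)
for i in range(1,n):
    if 25<st[i,4]<400 and st[i,2]<20 and ce[i][1]<330: print(st[i],ww(c,s,*ce[i],.024).round(4))
E
python3 -c "from lip import *;lip()"
```

```text
clock: 25.15
eef_pos: [0.4926, -0.0505, 0.0212]
orientation: [2.09, 2.344, 0.002]
contact_force: [-0.4, 0.9, 0.3]
gripper_width: 0.0351
grip_force: 40.0
clock: 26.15
eef_pos: [0.4933, -0.1255, 0.1467]
orientation: [2.092, 2.337, 0.002]
contact_force: [-0.3, -0.4, -0.6]
gripper_width: 0.0603
grip_force: 0.0
[ 0.49331183 -0.12552286  0.14665944] 6.346511298587913
[383  22  17  38 121] [0.5284 0.016  0.024 ]
[324  30   8   7  45] [0.4835 0.0176 0.024 ]
[419  36   7   7  38] [0.5512 0.0245 0.024 ]
[290  44  13   3  38] [0.4629 0.0065 0.024 ]
[313  45  11  10  83] [0.4784 0.0048 0.024 ]
[409  50  10   9  74] [0.5459 0.0118 0.024 ]
[384  61  13  28  70] [ 0.5281 -0.0078  0.024 ]
[325  62   7   8  40] [ 0.4867 -0.0062  0.024 ]
[420  68   7   7  39] [0.5542 0.0008 0.024 ]
[305  73  19   2  27] [ 0.4789 -0.013   0.024 ]
[325  80  18   2  30] [ 0.4923 -0.0165  0.024 ]
[387  95   3  27  63] [ 0.5324 -0.0311  0.024 ]
[337 110   7   7  42] [ 0.4988 -0.0392  0.024 ]
[423 111   7   7  40] [ 0.5605 -0.0303  0.024 ]
[400 123   3  13  31] [ 0.5437 -0.0443  0.024 ]
[325 125  11  11  89] [ 0.4933 -0.052   0.024 ]
[412 125  10  10  73] [ 0.555  -0.0429  0.024 ]
[387 136   2  26  52] [ 0.5357 -0.0599  0.024 ]
[422 143   7   7  39] [ 0.5633 -0.054   0.024 ]
[337 144   7   7  40] [ 0.5016 -0.063   0.024 ]
[637 147   3  23  43] [ 0.7864 -0.0197  0.024 ]
[236 302   9  15  36] [ 0.4365 -0.1998  0.024 ]
[233 316   9   9  26] [ 0.4338 -0.2118  0.024 ]
[403 321   8  17  35] [ 0.5777 -0.2058  0.024 ]
lead 256 3 [0.429  0.0398 0.02  ]
lead 475 13 [0.59   0.0587 0.02  ]
[ 255    1  223  185 8246] [ 0.4925 -0.1237  0.1455] 6.412453827797657 0.05994713277249987 0.0
```

All four blanks are in the well: the centre holes are at (.478,.005), (.546,.012), (.555,−.043) and (.493,−.052). Now I turn the gripper so the camera faces away from the lamp, and go behind the apron.

```bash
python3 -m handwheel '[[[0.1,-0.1,0],1,70],[[0.1,-0.1,0],1,80],[[0.1,-0.1,0],1,80],[[0.1,-0.1,0],1,80],[[0.1,-0.1,0],1,80],[[0.1,-0.1,0],1,80],[[0.1,-0.1,0],1,80],[[0.1,-0.1,0],1,80],[[0.1,-0.1,0],1,80],[[0.1,-0.1,0],1,80]]';python3 -m handwheel '[[[0,0,0],1,80],[[0,0,0],1,80],[[0,0,0],1,80],[[0,0,0],1,80],[[0,0,0],1,80],[[0,0,0],1,80],[[0,0,0],1,80],[[0,0,0],1,80],[[0,0,0],1,80],[[0,0,0],1,80]]';python3 -m handwheel '[[[0,0,0],1,80],[[0,0,0],1,80],[[0,0,0],0.5,80],[[0,0,-0.9],0,80],[[0,0,-0.9],0,80],[[0,0,-0.8],0,80],[[0,0,0],0,80],[[0,0,0],0,80]]'; python3 -c "
from h import *
s=r.sense();print(s['eef_pos'],yaw(s),s['qpos'])"
```

```text
clock: 27.25
eef_pos: [0.5314, -0.1605, 0.1435]
orientation: [-0.081, -3.139, -0.002]
contact_force: [0.1, 0.3, -0.0]
gripper_width: 0.0803
grip_force: 0.0
clock: 28.25
eef_pos: [0.5313, -0.1603, 0.1435]
orientation: [1.956, -2.457, -0.003]
contact_force: [0.2, -0.3, -0.2]
gripper_width: 0.0797
grip_force: 0.0
clock: 29.05
eef_pos: [0.5311, -0.1608, 0.04]
orientation: [2.346, -2.088, -0.004]
contact_force: [0.5, 0.2, 0.3]
gripper_width: 0.0798
grip_force: 0.0
[ 0.53108908 -0.16084657  0.04000594] -173.32834969560923 [-2.94202486e-01  5.02920528e-01 -1.39242612e-01  9.31293419e-01
  2.23618109e-04 -1.98143989e+00]
```

```bash
python3 -m handwheel '[[[0.07,0,-0.6],0,80],[[0,0,-0.3],0,80],[[0,0,-0.15],0,80],[[0,0,-0.05],0,80],[[0,0,0],0,80],[[0,0,0],0,80]]'; python3 -c "
from h import *
s=r.sense();print(s['eef_pos'],yaw(s));c,s=grab('side');print(px(c,(.534,-.161,.0)));crop(c,'pics/s12.png',280,190,540,385,3)"
```

```text
clock: 29.65
eef_pos: [0.5351, -0.1622, -0.0026]
orientation: [-2.345, 2.09, -0.002]
contact_force: [0.3, 0.1, 0.3]
gripper_width: 0.0799
grip_force: 0.0
[ 0.53513295 -0.16224104 -0.0026443 ] -173.407765723734
(np.float64(391.14326613521473), np.float64(299.22412669094865))
```

View pics/s12.png

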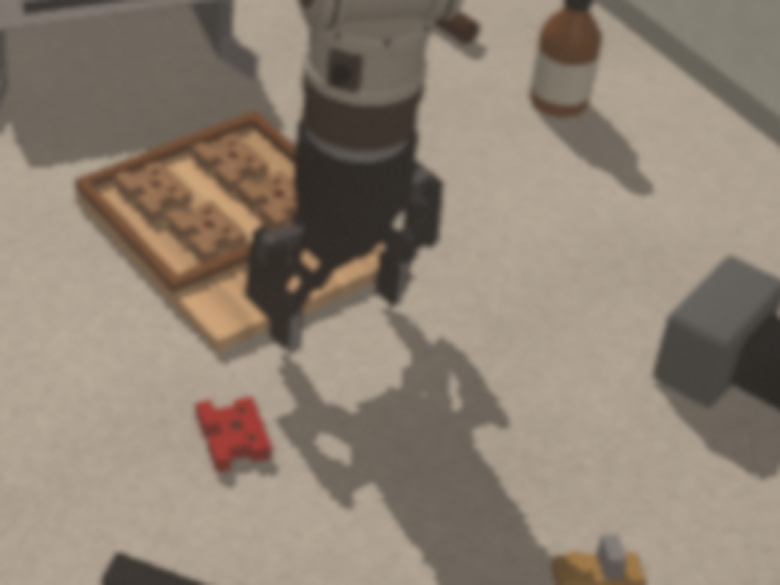

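All four blanks show flat in the well, with both fingertips down behind the apron edge at crop (285,345) and (390,300). I lower slightly and push straight.

```bash
python3 -m handwheel '[[[0,0,-0.1],0,80],[[-0.01,0.1,0],0,80],[[-0.02,0.15,0],0,80],[[-0.02,0.2,0],0,80],[[-0.026,0.22,0],0,80],[[-0.026,0.22,0],0,80]]'; python3 -m handwheel '[[[-0.026,0.22,0],0,80],[[-0.026,0.22,0],0,80],[[-0.026,0.22,0],0,80],[[-0.026,0.22,0],0,80],[[-0.026,0.22,0],0,80],[[-0.02,0.15,0],0,80]]'; python3 -c "
from h import *
s=r.sense();print(s['eef_pos'],yaw(s))"
```

```text
clock: 30.3
eef_pos: [0.5304, -0.1257, -0.0075]
orientation: [2.345, -2.09, 0.0]
contact_force: [0.5, -1.9, -1.2]
gripper_width: 0.08
grip_force: 0.8
clock: 30.9
eef_pos: [0.5243, -0.0755, -0.0075]
orientation: [2.346, -2.089, -0.0]
contact_force: [-0.0, -1.5, -1.0]
gripper_width: 0.08
grip_force: 0.8
[ 0.52433364 -0.07552043 -0.007517  ] -173.37200073485332
```

```bash
python3 -m handwheel '[[[-0.12,0.237,0],-0.26,80],[[-0.11,0.242,0],-0.26,80],[[-0.1,0.247,0],-0.26,80],[[-0.09,0.252,0],-0.26,80]]'; python3 -m handwheel '[[[-0.085,0.255,0],-0.26,80],[[-0.075,0.26,0],-0.26,80],[[-0.07,0.262,0],-0.26,80],[[-0.058,0.265,0],-0.26,80],[[0,0,0],0,80]]'; python3 - <<'E'
from h import *
s=r.sense();print(s['eef_pos'],yaw(s))
c,_=grab("top");h=cv2.cvtColor(c["img"],cv2.COLOR_RGB2HSV)
m=cv2.inRange(h,(8,70,120),(25,200,255));m[:140]=0;m[270:]=0;m[:,:180]=0;m[:,370:]=0
y,x=np.where(m);print(len(x))
n,l,st,ce=cv2.connectedComponentsWithStats(m)
for i in range(1,n):
    if st[i,4]>25: print(st[i])
for name,u0,v0 in[("guides",0,0)]:
    L=np.array([np.cos(np.radians(80)),np.sin(np.radians(80))])
    for lx,ly in[(-.081,.104),(-.081,-.104),(-.13,.082),(-.13,-.082)]:
        P=np.array([.5333,.2529])+lx*L+ly*np.array([-L[1],L[0]]);print(lx,ly,np.round(px(c,(*P,.012)),1))
E
```

```text
clock: 31.3
eef_pos: [0.5075, -0.0369, -0.0074]
orientation: [2.186, -2.256, 0.0]
contact_force: [0.8, -1.2, -0.8]
gripper_width: 0.0803
grip_force: 0.8
clock: 31.8
eef_pos: [0.4957, 0.0058, -0.0074]
orientation: [-2.021, 2.405, 0.002]
contact_force: [0.5, 0.3, -0.3]
gripper_width: 0.08
grip_force: 0.0
[ 0.49567225  0.0057964  -0.00742629] 170.0677460141628
11
-0.081 0.104 [229.9 253.6]
-0.081 -0.104 [245.5 181.4]
-0.13 0.082 [249.1 248.9]
-0.13 -0.082 [261.  191.8]
```

I back off to check the tray pose from the top camera.

```bash
python3 -m handwheel '[[[-0.04,-0.25,0],0,80],[[-0.09,-0.5,0],0,80],[[0,-0.5,0.5],0,80],[[0,-0.9,0.5],0,80],[[0,-1,0.4],0,80],[[0,-1,0],0,80],[[0,-1,0],0,80],[[0,-1,0],0,80],[[0,-0.5,0],0,80],[[0,0,0],0,80]]'; cat > tray.py <<'E'
from h import *
c,s=grab("top");h=cv2.cvtColor(c["img"],cv2.COLOR_RGB2HSV);cv2.imwrite("pics/t_%d.png"%(s["clock"]*10),c["img"][:,:,::-1])
m=cv2.inRange(h,(5,75,90),(25,255,255));m[:140]=0;m[280:]=0;m[:,:200]=0;m[:,372:]=0
n,l,st,ce=cv2.connectedComponentsWithStats(cv2.morphologyEx(m,cv2.MORPH_CLOSE,np.ones((5,5))));i=1+np.argmax(st[1:,4])
R=cv2.minAreaRect(np.argwhere(l==i)[:,::-1].astype(np.float32));print(st[i],R,s["eef_pos"].round(3))
B=cv2.boxPoints(R);B=B[np.argsort(-B[:,0])][:2];B=B[np.argsort(B[:,1])]
W=np.array([w(c,*b,.012)[:2] for b in B]);d=W[0]-W[1];a=np.arctan2(d[1],d[0])+np.pi/2
T=W.mean(0);u=np.array([np.cos(a),np.sin(a)]);O=T+.095*u
L=np.array([np.cos(np.radians(80)),np.sin(np.radians(80))]);D=O-[.5333,.2529]
print("trailing",W.round(4).tolist(),"width",np.linalg.norm(d).round(3),"origin",O.round(4),"yaw",np.degrees(a).round(1),"lamp frame",(D@L).round(4),(D@[-L[1],L[0]]).round(4))
E
python3 tray.py
```

```text
clock: 32.85
eef_pos: [0.4904, -0.2658, 0.0486]
orientation: [-2.012, 2.413, -0.003]
contact_force: [0.2, -0.7, 0.4]
gripper_width: 0.0797
grip_force: 0.0
[ 228  190   72   65 3023] ((263.5384826660156, 219.80770874023438), (62.953277587890625, 59.81541442871094), 11.309932708740234) [ 0.49  -0.266  0.049]
trailing [[0.5779, 0.0007], [0.4127, 0.031]] width 0.168 origin [0.5124 0.1093] yaw 79.6 lamp frame -0.145 -0.0044
```

The tray is at lamp x −145 mm, lateral −4 mm, yaw 79.6°, well aligned with the mouth. I return and push along the lamp's axis.

```bash
python3 -m handwheel '[[[0,1,0],0,80],[[0,1,0],0,80],[[0,1,0],0,80],[[0,1,0],0,80],[[0,1,0],0,80],[[0,1,0],0,80],[[0,0.1,-0.7],0,80],[[0,0,-0.5],0,80],[[0,0,-0.2],0,80],[[0,0,0],0,80]]'; python3 -m handwheel '[[[0.035,0.2,0],0,80],[[0.035,0.2,0],0,80],[[0.044,0.25,0],0,80],[[0.044,0.25,0],0,80],[[0.044,0.25,0],0,80],[[0.044,0.25,0],0,80]]'; python3 -m handwheel '[[[0.044,0.25,0],0,80],[[0.044,0.25,0],0,80],[[0.044,0.25,0],0,80],[[0.044,0.25,0],0,80]]'
```

```text
clock: 33.9
eef_pos: [0.4893, -0.0171, -0.0085]
orientation: [2.018, -2.405, -0.004]
contact_force: [0.0, 0.2, 0.5]
gripper_width: 0.08
grip_force: 0.0
clock: 34.5
eef_pos: [0.5012, 0.0389, -0.0071]
orientation: [-2.018, 2.408, -0.002]
contact_force: [-1.0, -4.9, 2.7]
gripper_width: 0.08
grip_force: 1.9
clock: 34.9
eef_pos: [0.5078, 0.0792, -0.0076]
orientation: [2.018, -2.407, -0.0]
contact_force: [-0.2, -3.7, 3.1]
gripper_width: 0.0803
grip_force: 2.0
```

```bash
python3 -m handwheel '[[[0.044,0.25,0],0,80],[[0.044,0.25,0],0,80],[[0.03,0.17,0],0,80],[[0,0,0],0,80]]'; python3 -m handwheel '[[[0.01,0.06,0],0,80],[[0.01,0.06,0],0,80],[[0.01,0.06,0],0,80],[[0,0,0],0,80]]'; python3 -m handwheel '[[[0.01,0.06,0],0,80],[[0.01,0.06,0],0,80],[[0,0,0],0,80]]'
```

```text
clock: 35.3
eef_pos: [0.5127, 0.107, -0.0077]
orientation: [-2.02, 2.405, 0.002]
contact_force: [0.2, 0.1, 0.2]
gripper_width: 0.0799
grip_force: 0.0
clock: 35.7
eef_pos: [0.5136, 0.1127, -0.0077]
orientation: [-2.018, 2.407, 0.001]
contact_force: [0.9, -0.7, -2.3]
gripper_width: 0.0802
grip_force: 0.3
clock: 36.0
eef_pos: [0.5134, 0.1144, -0.0077]
orientation: [2.013, -2.405, 0.005]
contact_force: [-1.6, -9.6, 3.2]
gripper_width: 0.0799
grip_force: 4.8
```

```bash
python3 -m handwheel '[[[0.01,0.05,0],0,80],[[0,0,0],0,80],[[0,0,0],0,80]]'; python3 -m handwheel '[[[-0.05,-0.3,0],0,80],[[-0.09,-0.6,0],0,80],[[0,-0.6,0.5],0,60],[[0,-0.9,0.5],0,40],[[0,-1,0.4],0,20],[[0,-1,0.6],0,0],[[0,-1,0.8],0,0],[[0,-1,0.8],0,0],[[0,-0.5,0.7],0,0],[[0,0,0],0,0]]';python3 tray.py; python3 - <<'E'
from h import *
c,s=grab("side");cv2.imwrite("pics/s20.png",c["img"][:,:,::-1]);print(s["eef_pos"],yaw(s))
E
```

```text
clock: 36.3
eef_pos: [0.5132, 0.1145, -0.0077]
orientation: [2.009, -2.404, 0.008]
contact_force: [-3.3, -13.4, 5.3]
gripper_width: 0.0798
grip_force: 7.2
clock: 37.3
eef_pos: [0.5127, -0.1584, 0.1678]
orientation: [-2.009, 2.406, -0.014]
contact_force: [-0.2, -0.2, 0.3]
gripper_width: -0.0
grip_force: 0.0
[ 230  188   31   61 1163] ((245.46470642089844, 218.1588592529297), (20.066070556640625, 59.11355972290039), 12.528807640075684) [ 0.513 -0.158  0.168]
trailing [[0.5925, 0.1088], [0.4292, 0.1397]] width 0.166 origin [0.5286 0.2176] yaw 79.3 lamp frame -0.0356 -0.0015
[ 0.5113446  -0.15656022  0.16544866] 169.8075617632098
```

The tray is home: lamp x −35.6 mm, lateral −1.5 mm, yaw 79.3°. Now I triangulate the lever tip from the top (187,193) and side (308,132) pixels.

```bash
python3 - <<'E'
from h import *
from scipy.optimize import least_squares
a,_=grab("top");b,_=grab("side")
f=lambda X:np.r_[np.subtract(px(a,X),(187,192.5)),np.subtract(px(b,X),(308,132))]
q=least_squares(f,[.54,.27,.16]);print(q.x.round(4),q.fun.round(1))
L=np.array([np.cos(np.radians(80)),np.sin(np.radians(80))]);D=q.x[:2]-[.5333,.2529];print("lamp frame",D@L,D@[-L[1],L[0]])
# dark lever/knob pixels in both for check
for n,c,(x0,y0,x1,y1) in(("top",a,(165,180,205,215)),("side",b,(290,115,335,170))):
    g=cv2.cvtColor(c["img"],cv2.COLOR_RGB2GRAY)[y0:y1,x0:x1];print(n);print("\n".join(" ".join("%3d"%v for v in r[::2]) for r in g[::3]))
E
```

```text
[0.5388 0.2646 0.1826] [-0.1  0.4  0.4 -0.1]
lamp frame 0.012445931882898187 -0.003403680322355415
top
 87  88  91  92  89  91 142 158 156 154 156 158 155 154 154 155 155 156 155 154
 90  89  90  91  90 103 150 156 154 155 155 154 153 154 155 152 152 154 153 154
 90  91  90  90  83 105 144 149 153 158 156 152 152 155 155 154 155 155 153 152
 91  91  92  89  50  21  24  34  47  77  94  77  72 107 142 151 152 154 152 153
 89  90  90  78  29  22  24  29  58  87  91  78  62  48  37  36  49  77 128 151
 89  89  90  61  22  25  20  39  60  76  79  69  57  47  35  28  27  19  63 103
 88  89  85  42  25  25  25  51  57  72  65  51  38  30  20  22  22  25  79 101
 91  92  73  26  22  22  32  58  57  48  38  32  21  24  19  19  22  41  95 102
 89  89  60  25  20  25  27  26  28  28  30  28  21  24  24  24  17  64 101 102
 92  91 107 123  99  70  54  44  31  21  22  21  19  23  25  22  23  85 103 102
 91  91 123 151 153 151 154 150 145 138 122 108 101  80  57  45  57  97 101 101
 92  92 141 151 151 151 150 151 151 153 153 153 157 158 157 153 152 152 150 150
side
 60  60  61  61  61  60  61  60 
[... 1015 characters left out ...]
  58  55  53  49 102 161 169 170 172 172 172 168 162 174
105 114 105  52  42  44  45  46  46  44  43  45  45  60 134 174 175 175 176 176 164 110 152
170 171 165 111  47  44  44  44  44  43  42  43  44  44  76 158 174 175 175 175 174 154 109
173 172 172 161  92  43  41  42  43  42  42  43  44  44  70 157 175 176 174 175 176 174 147
175 175 175 173 140  59  42  42  42  44  43  42  44  45  69 150 174 174 174 175 174 175 173
176 176 176 177 172 120  63  70  73  78  83  96  98 100 104 119 164 177 176 175 176 175 174
177 176 176 177 178 171 133 110 110 111 110 110 110 111 115 120 156 177 177 176 175 175 174
177 178 179 178 178 180 171 146 150 159 165 152 118 124 166 177 178 179 178 177 177 176 175
```

```bash
python3 -m handwheel '[[[0.046,0.92,0],0,0],[[0.046,0.92,0],0,0],[[0.046,0.92,0],0,0],[[0.046,0.92,0],0,0],[[0.046,0.92,0],0,0],[[0.046,0.92,0],0,0],[[0.046,0.92,0],0,0],[[0.046,0.92,0],0,0],[[0.046,0.92,0],0,0],[[0.046,0.92,0],0,0]]'; python3 -m handwheel '[[[0,0,0],0,0],[[0.035,0.2,0],0,0],[[0.044,0.25,0],0,0],[[0.044,0.25,0],0,0],[[0.044,0.25,0],0,0]]'; python3 -m handwheel '[[[0.035,0.2,0],0,0],[[0.035,0.2,0],0,0],[[0.035,0.2,0],0,0],[[0.035,0.2,0],0,0]]';  python3 -m handwheel '[[[0.035,0.2,0],0,0],[[0.02,0.12,0],0,0],[[0,0,0],0,0]]'
```

```text
clock: 38.5
eef_pos: [0.5259, 0.2156, 0.1612]
orientation: [2.019, -2.403, -0.002]
contact_force: [0.1, -0.3, -0.3]
gripper_width: 0.0002
grip_force: 0.0
clock: 39.0
eef_pos: [0.5347, 0.2508, 0.1631]
orientation: [2.017, -2.408, 0.001]
contact_force: [-0.9, -1.1, 1.4]
gripper_width: -0.0002
grip_force: 0.8
clock: 39.4
eef_pos: [0.5403, 0.2837, 0.1629]
orientation: [-2.018, 2.407, -0.0]
contact_force: [0.1, -1.3, -0.8]
gripper_width: 0.0
grip_force: 0.5
clock: 39.7
eef_pos: [0.5418, 0.2953, 0.1625]
orientation: [2.017, -2.405, 0.002]
contact_force: [0.0, -3.6, 0.2]
gripper_width: -0.0003
grip_force: 1.8
```

```bash
python3 -m handwheel '[[[0.015,0.08,0],0,0],[[0.015,0.08,0],0,0],[[0,0,0],0,0]]';  python3 -m handwheel '[[[0.015,0.08,0],0,0],[[0.015,0.08,0],0,0],[[0,0,0],0,0],[[0,0,0],0,0]]'
```

```text
clock: 40.0
eef_pos: [0.542, 0.2961, 0.1623]
orientation: [2.007, -2.402, 0.011]
contact_force: [-3.7, -16.7, 4.9]
gripper_width: 0.0003
grip_force: 8.5
clock: 40.4
eef_pos: [0.5421, 0.2967, 0.1621]
orientation: [1.998, -2.399, 0.021]
contact_force: [-6.5, -29.3, 10.5]
gripper_width: -0.0004
grip_force: 15.5
```

The lever is hard against its end stop, and its 46 mm of travel matches a full 1.0 rad throw. I retreat and verify.

```bash
python3 -m handwheel '[[[-0.05,-0.3,0],0,0],[[-0.09,-0.5,0],0,0],[[-0.1,-0.6,0],0,0],[[0,-0.8,0.3],0,0],[[0,-1,0.3],0,0],[[0,-1,0.3],0,0],[[0,-1,0],0,0],[[0,-1,0],0,0],[[0,-1,0],0,0],[[0,-1,0],0,0]]';python3 -m handwheel '[[[0,-1,0],0,0],[[0,-1,0],0,0],[[0,0,0],0,0],[[0,0,0],0,0]]'; python3 tray.py; python3 - <<'E'
from h import *
b,_=grab("side");a,_=grab("top")
L=np.array([np.cos(np.radians(80)),np.sin(np.radians(80))])
for th in(-.5,0,.5):
    P=np.array([.5333,.2529])+(.046+.07*np.sin(th))*L+-.0034*np.array([-L[1],L[0]]);X=(*P,.122+.07*np.cos(th));print(th,np.round(px(a,X)),np.round(px(b,X)))
for n,c,(x0,y0,x1,y1) in(("top",a,(155,180,205,215)),("side",b,(290,100,345,170))):
    g=cv2.cvtColor(c["img"],cv2.COLOR_RGB2GRAY)[y0:y1,x0:x1];print(n);print("\n".join(" ".join("%3d"%v for v in r[::2]) for r in g[::3]))
E
```

```text
clock: 41.4
eef_pos: [0.5355, -0.0202, 0.1995]
orientation: [-2.017, 2.405, -0.0]
contact_force: [1.0, -0.5, -0.5]
gripper_width: -0.0001
grip_force: 0.0
clock: 41.8
eef_pos: [0.5354, -0.0998, 0.1991]
orientation: [-2.015, 2.408, 0.0]
contact_force: [0.3, 0.2, 1.3]
gripper_width: -0.0002
grip_force: 0.0
[ 230  188   31   61 1162] ((245.4529571533203, 218.21177673339844), (20.066070556640625, 59.00509262084961), 12.528807640075684) [ 0.535 -0.1    0.199]
trailing [[0.5922, 0.1089], [0.4292, 0.1397]] width 0.166 origin [0.5284 0.2176] yaw 79.3 lamp frame -0.0356 -0.0013
-0.5 [187. 193.] [308. 132.]
0 [172. 189.] [305. 122.]
0.5 [159. 188.] [302. 120.]
top
 91  90  91  90  89  89  90  91  91  89  92 142 159 156 154 156 158 155 154 155 155 156 156 154 153
 90  91  90  85  82  82  89  90  92  91 103 150 157 155 156 156 155 155 154 155 153 153 154 154 155
 90  90  87  80  66  52  63  88  91  84 106 144 150 153 157 157 155 154 154 154 154 155 155 153 151
 89  88  88  80  67  52  47  72  86  52  19  26  34  47  71  86 100 128 136 143 151 153 154 152 153
 90  87  76  65  53  47  56  64  61  5
[... 2754 characters left out ...]
 109 151 174 173 173 173 168
170 170 164 111  46  42  45  43  44  42  42  41  42  43  76 157 174 173 174 174 173 153 108 155 172 172 172 171
171 171 171 161  91  42  41  41  41  41  42  42  42  43  69 157 174 175 174 174 174 172 146 109 160 172 172 172
173 174 174 172 139  58  41  42  42  41  42  43  43  44  68 149 172 174 173 173 174 174 171 140 118 167 172 172
176 175 175 175 170 119  63  68  74  77  82  95  98  99 104 118 162 175 175 175 174 174 173 168 122 127 167 170
176 175 175 177 177 169 132 110 110 110 110 108 109 110 110 117 155 176 175 174 174 173 174 173 162 115 134 170
177 176 177 178 178 177 170 145 149 159 163 152 120 116 134 162 178 178 177 176 176 174 174 174 174 160 109 147
```

The knob is now at about top (164,188) and side (302,118), where a full throw was predicted. The tray hasn't moved.

```bash
python3 -c "
from cell import r
print(r.close_job())"
```

```text
the job is handed in; nothing more can be done
None
```

The job is handed in: all four blanks lie flat in the well, the tray measured within 1 mm of home and about 1 mm off the lamp's middle line, and the lever is fully over; no verdict came back.

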